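Set the portion dial of a feed portioner

TASK

Set the portion dial on the feed portioner: lift the dial straight up out of its lock, turn it clockwise until its pointer is at the raised arrow on the scale ring, then push it back down until it drops into its notch and sits fully home. The notch may lie up to ten degrees to either side of the arrow, so feel for it with a light press (well under 14 N) and never force the dial down where it does not drop; let go of it and leave the jar, bowl and spatula where they are.

Things in the scene. Friction and masses are not known exactly. Their poses are not given: they have to be found in the camera images.
- portioner: Feed portioner fixed on the bench: white box 220 x 340 mm, top face 100 mm above the bench. Origin on the bench under its centre, x to its back, y to its hopper half. The dial's vertical axis is at x 0, y -75 mm. A round steel hopper at x 10, y 90 mm, 132 mm across, rises to 152 mm above the bench.
- dial_grip (a point): The portion dial: black disc 76 mm across, 10 mm thick, carrying an upright bar grip 60 long, 14 wide, 34 mm tall. This point is on its vertical turning axis in the bar, 16 mm below the bar's top, 18 mm above the disc; 130 mm above the bench when home. x along the bar towards the pointer (white rib on the disc's rim at one end of the bar), y across the bar, z up.
- mark (a point): Tip of the raised arrow, a dark steel lug of 21 x 10 x 7 mm pointing inwards, on the flat aluminium scale ring (112 mm across) fixed round the dial; other marks there are flat ticks. 40 mm from the dial's axis, 8 mm above the portioner's top. x points outwards from the dial's axis, z up. The unseen notch is within 0.18 rad (10 degrees) of the arrow's direction, to either side.
- dial_pull (a joint): How far the dial is pulled up (m): 0 fully home, 0.014 fully out. It slides with 3 N of friction and stays where left. The lock stops it from turning below 0.008. Turned away and pressed down again, its pin lands on the index ring at about 0.008; it goes on down to 0 only in the notch.
- dial (a joint): How far the dial is turned (rad), growing clockwise from above. It starts within 0.06 of 0, its parking place, with about 0.1 of play in the lock; the arrow is at 0.95 to 1.25, the end stop at 1.7. Friction 0.06 N m.
- index_ring (a joint): Hidden sprung ring with the notch, under the dial (m pressed down), 0 at rest. Pressed by the dial's pin beside the notch it yields 1 mm per 4 N; it springs back when the pin enters the notch (pin 5 mm, notch 6.6 mm wide, both square, 30 mm from the axis: 0.027 rad of play either way). Strained beyond 0.0035 (14 N, plus 3 N of dial friction).
- jar: White jar with lid, 68 mm across, 100 mm tall, beside the portioner; not to be disturbed. Origin at the centre of its underside.
- bowl: Small steel bowl, 100 mm across, 35 mm tall, in front of the portioner's spout; not to be disturbed. Origin at the centre of its underside.
- spatula: Spatula lying on the bench beside the portioner; not to be disturbed. Origin on its underside, x along it.

How it is judged:
By the outcome, as a careful person would: the job done as asked, in the order asked, and still so for the second after the job is handed in, with the robot touching nothing.
It also fails if it takes over 58 s, if anything falls off the work surface, if the arm or the gripper's body presses on something with over 40 N, if the wrist force passes 120 N, or if a joint passes its speed limit or range.

ROBOT

A 6-joint arm with a two-finger parallel gripper is mounted at the origin on the work surface. World frame = base frame: x ahead of the robot, y to its left, z up, the work surface at z = 0. Lengths are in mm, angles in rad, forces in N, time in s.
With the tool pointing down it reaches from about 350 to 975 mm from the base axis. Payload 7.1 kg.
Tool frame: the origin (TCP) lies midway between the tips of the shut fingers; the grasp point (between the pads) lies 19 mm behind it; z points along the fingers, y is the line along which they close (so a half turn about z gives the same grasp; the last joint's range is limited). The gripper opens to 88 mm and grips with 3 to 60 N. Pads are 20 mm wide; open, the fingers measure 115 mm over their backs; the gripper's body (75 mm by 178 mm) begins 61 mm behind the grasp point.
Start: joints at [-1.341, 0.423, 1.63, -0, 1.089, -0.019], TCP at [153.92, -605.734, 222.675] pointing down, gripper open.
Joint ranges: [-3, 3], [-0.9, 2.11], [0.09, 2.58], [-1.31, 4.45], [0.11, 2.69], [-2.54, 2.54]. Speed limits (rad/s): [2.39, 2.39, 3.01, 3.14, 3.14, 3.14].

INTERFACE

Orientations are given as a rotation vector (axis times angle).
In Python, from workcell import ctrl gives the robot as it stands. The module is installed in compiled form; this text tells all that it offers.
- The arm moves only by the tool servo_tool, never from a script. Its argument "increments" is a list of rows, each a list of 7 numbers: the shift along the world's x, y, z in cm, then the turn, a rotation vector about the world's x, y, z in degrees, then the opening, from -1 (shut) to 1 (fully open). A call has 1 to 20 rows; each row is the pose to reach, as a shift and turn from the pose commanded when the call began; what a row does not reach only later rows make up. A row lasts 1/12 s, in which the tool goes at most 41.7 mm and 7.16 degrees, less where a joint would pass 70% of its speed; a pose out of reach is approached as far as the arm can. A call with a gripper value outside its range is refused whole. The fingers move at their own pace and stop on an object; the grip force is fixed at half the most. Time passes only in rows, so rows that repeat a pose let the fingers close. It gives the time, the measured TCP pose, the force, the opening and the grip force at its end, in the units of the state.
- ctrl.get_obs(): the state, without advancing time (a new reading comes with each control period).
- ctrl.get_image(name): name is "scene" or "side" or "wrist"; returns a dict with "image" (420x560x3 uint8, red, green, blue), "fx", "fy", "cx", "cy" (pixels), "extrinsics" (4x4, takes a point from camera to world coordinates); the wrist camera has in their place "tool_from_camera" (4x4, takes a point from camera to tool coordinates, whose origin is the TCP and whose axes are the flange's). Camera axes: x right, y up, looking along -z (the intrinsics and any distortion apply to the point x, -y, -z); pixel columns grow to the right and rows downward; lengths in mm; the calibration is good to about 2 mm. A picture is of the moment at which its call begins: read the wrist's pose just before it. There is no depth.
- ctrl.close_job(): hands the job in; it is judged then, once.
The state is a dict: "t": time; "qpos": joint angles; "qvel": joint speeds; "joint_torque": joint torques, N m; "ee_pos": TCP position; "orientation": TCP orientation; "ft_force": force on the tool from outside, world axes, zero at the start; "moment": the same for the moment, N m; "width": finger opening in mm; "grasp_force": force on a finger pad.
Only numpy, scipy, OpenCV 4.12 (cv2) and the standard library are available. Lean on these libraries where they do the work, as an engineer would, in place of code of your own. Each camera call takes 0.05 s, during which the arm holds its last target. There are 200 camera calls.

## Working session

There is one attempt and no reset: what is moved stays moved. The work goes in short steps, Python scripts to look and compute and a tool call to move; the robot and the scene stay as the last step left them, time stands still between calls to the robot, and variables do not carry over. Pictures are saved under pics/ and viewed, at most 10 in all, crops included, and the job is handed in when it is done.

Besides the shell and the picture viewer there is one more tool, called after "Request:" as a command line: name --pt "numbers of a row" for each row, then --argument value for the rest. servo_tool: Moves the arm, as the interface text tells. Its arguments: {"type":"object","properties":{"increments":{"type":"array","items":{"type":"array","items":{"type":"number"}}}},"required":["increments"]}

```bash
mkdir -p pics
cat > h.py <<'E'
import numpy as np, cv2
from scipy.spatial.transform import Rotation as R
from workcell import ctrl
def snap(name,fn):
    o=ctrl.get_obs(); d=ctrl.get_image(name); im=d["image"]
    cv2.imwrite(fn,im[:,:,::-1])
    if name=="wrist":
        T=np.eye(4);T[:3,:3]=R.from_rotvec(o["orientation"]).as_matrix();T[:3,3]=o["ee_pos"]
        E=T@np.array(d["tool_from_camera"])
    else: E=np.array(d["extrinsics"])
    np.savez(fn[:-4]+".npz",E=E,K=[d["fx"],d["fy"],d["cx"],d["cy"]])
    print([k for k in d])
    return d
def px(fn,u,v,z):
    f=np.load(fn[:-4]+".npz");E=f["E"];fx,fy,cx,cy=f["K"]
    r=E[:3,:3]@np.array([(u-cx)/fx,-(v-cy)/fy,-1.]);c=E[:3,3]
    return c+r*(z-c[2])/r[2]
E
python3 - <<'E'
from h import *
snap("scene","pics/a.png");snap("side","pics/b.png");snap("wrist","pics/c.png")
a=[cv2.imread(f"pics/{k}.png") for k in "ab"]
print(ctrl.get_obs())
E
```

```text
['image', 'fx', 'fy', 'cx', 'cy', 'extrinsics']
['image', 'fx', 'fy', 'cx', 'cy', 'extrinsics']
['image', 'fx', 'fy', 'cx', 'cy', 'tool_from_camera']
{'t': 0.15, 'qpos': array([-1.34103992e+00,  4.23707985e-01,  1.63049150e+00,  7.03855288e-07,
        1.08862019e+00, -1.89867914e-02]), 'qvel': array([ 2.19893832e-03, -1.86214439e-03, -2.78922258e-03, -1.16260110e-03,
       -2.96220652e-05,  1.97744189e-03]), 'joint_torque': array([ 5.58859301e-04, -5.44981992e+01, -2.73920935e+01,  6.44037151e-02,
        2.04452779e-02, -6.96292909e-05]), 'ee_pos': array([ 153.80052442, -605.3330118 ,  222.06264063]), 'orientation': array([-3.11611562e+00, -3.89566488e-01,  2.01690513e-04]), 'ft_force': array([-0.49500455, -1.44917069,  0.59506355]), 'moment': array([-0.03063779, -0.0036643 , -0.00684309]), 'grasp_force': 0.0, 'width': 87.7817305243699}
```

View pics/a.png

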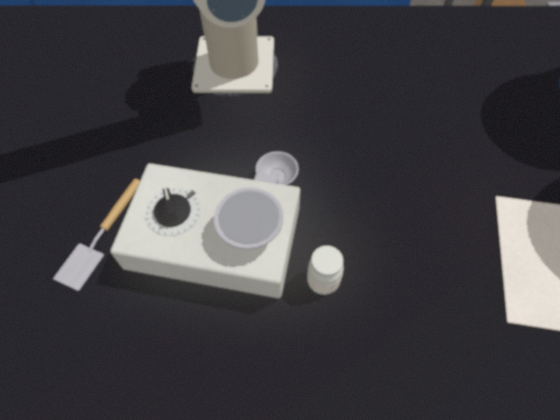

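View pics/b.png

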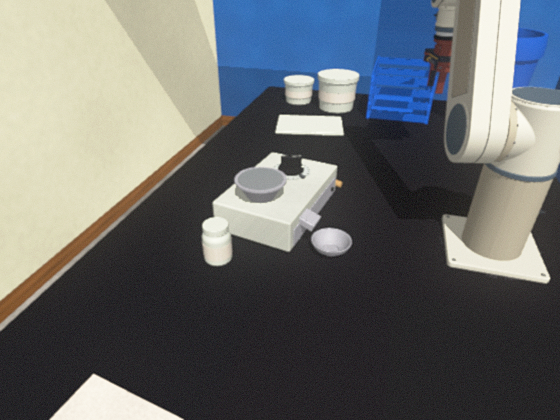

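The scene camera shows the portioner in front of the robot, with the dial near (172,210). What looks like the arrow lug is near (190,195), the hopper is at (248,218), the jar at (325,268) and the spatula at (100,235). In the side view the dial is at (291,163).

Run:
```python
from h import *
np.set_printoptions(precision=1,suppress=True)
for n,u,v,z in [("ring",173,212,102),("dial",172,210,112),("lug",190,195,106),("hopper",249,217,152),("c1",149,168,100),("c2",300,185,100),("c3",118,248,100),("c4",279,272,100)]: print(n,px("pics/a.png",u,v,z))
print(px("pics/b.png",291,163,130))
im=cv2.imread("pics/a.png")[160:260,110:235]; cv2.imwrite("pics/a2.png",cv2.resize(im,None,fx=5,fy=5,interpolation=cv2.INTER_CUBIC))
```

```text
ring [550.3 -77.4 102. ]
dial [551.5 -77.2 112. ]
lug [511.5 -46.7 106. ]
hopper [588.3  82.8 152. ]
c1 [ 439.6 -145.8  100. ]
c2 [479.9 181.2 100. ]
c3 [ 631.7 -174.2  100. ]
c4 [677.  140.6 100. ]
[541. -65. 130.]
```

View pics/a2.png

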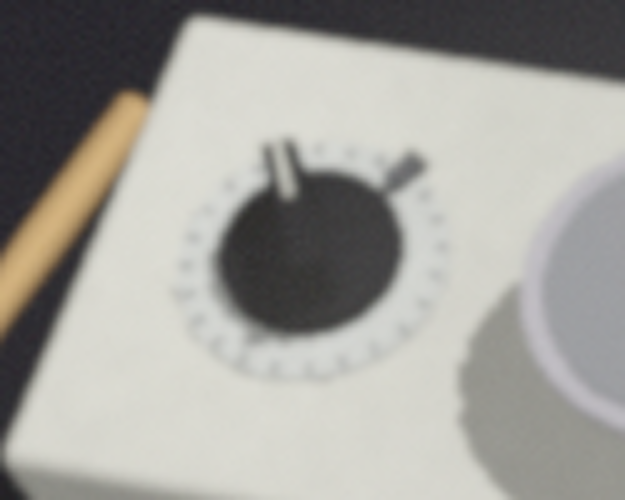

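Request:
servo_tool --pt "39.5 53.2 4 0 0 140 1" --pt "39.5 53.2 4 0 0 140 1" --pt "39.5 53.2 4 0 0 140 1" --pt "39.5 53.2 4 0 0 140 1" --pt "39.5 53.2 4 0 0 140 1" --pt "39.5 53.2 4 0 0 140 1" --pt "39.5 53.2 4 0 0 140 1" --pt "39.5 53.2 4 0 0 140 1" --pt "39.5 53.2 4 0 0 140 1" --pt "39.5 53.2 4 0 0 140 1" --pt "39.5 53.2 4 0 0 140 1" --pt "39.5 53.2 4 0 0 140 1" --pt "39.5 53.2 4 0 0 140 1" --pt "39.5 53.2 4 0 0 140 1" --pt "39.5 53.2 4 0 0 140 1" --pt "39.5 53.2 4 0 0 140 1" --pt "39.5 53.2 4 0 0 140 1" --pt "39.5 53.2 4 0 0 140 1" --pt "39.5 53.2 4 0 0 140 1" --pt "39.5 53.2 4 0 0 140 1"

```text
t: 1.82
ee_pos: [548.8, -73.2, 262.3]
orientation: [-0.688, -3.064, 0.0]
ft_force: [1.0, -0.0, 0.7]
width: 88.0
grasp_force: 0.0
```

Run:
```python
from h import *
o=ctrl.get_obs();print(o["t"],o["qpos"],o["ee_pos"],R.from_rotvec(o["orientation"]).as_matrix(),o["ft_force"])
snap("wrist","pics/d.png")
```

```text
1.8167 [-1.54009515e-01  2.73699607e-01  1.75181938e+00 -5.13599406e-05
  1.11683465e+00 -1.28285873e+00] [548.8258038  -73.17100149 262.29695983] [[-9.03929967e-01  4.27679832e-01 -7.59059665e-04]
 [ 4.27679905e-01  9.03930248e-01  7.11246152e-05]
 [ 7.16555555e-04 -2.60342894e-04 -9.99999709e-01]] [ 0.95038417 -0.04315819  0.71048444]
['image', 'fx', 'fy', 'cx', 'cy', 'tool_from_camera']
```

View pics/d.png

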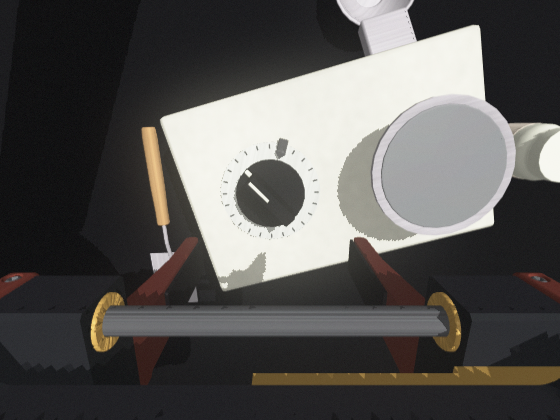

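The wrist view shows the dial at about (270,192), the white pointer at its upper left (248,174), and the dark lug at (281,147). I'll take a zoomed crop to get the angles.

Run:
```python
from h import *
im=cv2.imread("pics/d.png")[130:250,210:330]; cv2.imwrite("pics/d2.png",cv2.resize(im,None,fx=5,fy=5,interpolation=cv2.INTER_CUBIC))
```

```text
(no output)
```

View pics/d2.png

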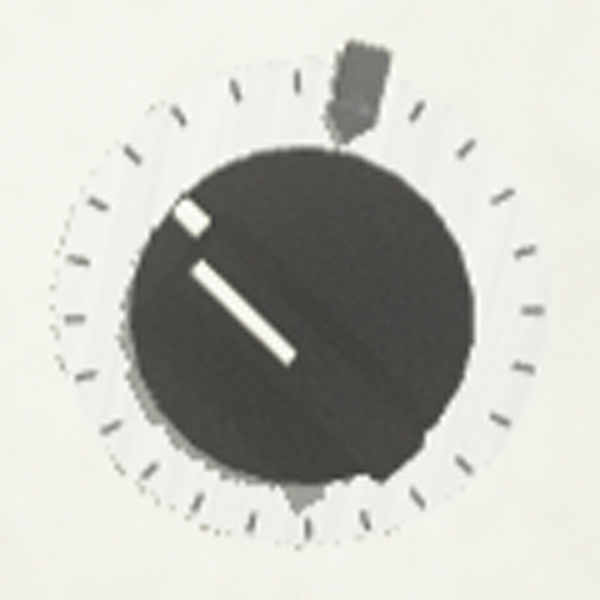

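Run:
```python
from h import *
f=lambda u,v,z:px("pics/d.png",210+u/5-.4,130+v/5-.4,z)
an=lambda d:np.degrees(np.arctan2(d[1],d[0]))
c=f(300,304,102);d=f(302,317,112)
print(c,d)
a,b=f(197,265,146),f(292,358,146);print("bar",a,b,an(a-b))
r=f(193,217,113);print("rib",r,an(r-c),np.linalg.norm((r-c)[:2]))
t=f(340,148,108);e=f(367,45,108);print("lug",t,an(t-c),np.linalg.norm((t-c)[:2]),an(e-t),an(e-c))
```

```text
[542.5491544  -77.24888754 102.        ] [543.41267058 -76.96464764 112.        ]
bar [518.59589431 -86.81737711 146.        ] [543.10457098 -78.31268401 146.        ] -160.8628454535824
rib [513.51181337 -88.41933163 113.        ] -158.9586455962743 31.111830468329735
lug [514.23338123 -54.03476451 108.        ] 140.6540687129785 36.61527710746215 140.00854803559412 140.41030276475703
```

Request:
servo_tool --pt "-0.55 -0.4 -4 0 0 7.1 1" --pt "-0.55 -0.4 -7 0 0 14.2 1" --pt "-0.55 -0.4 -8 0 0 21.3 1" --pt "-0.55 -0.4 -8 0 0 28.4 1" --pt "-0.55 -0.4 -8 0 0 35.5 1" --pt "-0.55 -0.4 -8 0 0 42.6 1" --pt "-0.55 -0.4 -9 0 0 44.8 1" --pt "-0.55 -0.4 -11 0 0 44.8 1" --pt "-0.55 -0.4 -13 0 0 44.8 1" --pt "-0.55 -0.4 -14.0 0 0 44.8 1" --pt "-0.55 -0.4 -14.5 0 0 44.8 1" --pt "-0.55 -0.4 -14.5 0 0 44.8 1"

```text
t: 2.87
ee_pos: [542.7, -77.7, 116.7]
orientation: [0.518, -3.096, -0.001]
ft_force: [0.1, -0.2, -0.6]
width: 87.8
grasp_force: 0.0
```

Request:
servo_tool --pt "0 0 0 0 0 0 -0.3" --pt "0 0 0 0 0 0 -0.6" --pt "0 0 0 0 0 0 -1" --pt "0 0 0 0 0 0 -1" --pt "0 0 0 0 0 0 -1" --pt "0 0 0 0 0 0 -1" --pt "0 0 0 0 0 0 -1" --pt "0 0 0 0 0 0 -1" --pt "0 0 0 0 0 0 -1" --pt "0 0 0 0 0 0 -1"

```text
t: 3.7
ee_pos: [543.4, -77.7, 117.7]
orientation: [0.52, -3.098, 0.0]
ft_force: [-0.1, 0.1, 0.4]
width: 25.0
grasp_force: 0.0
```

Run:
```python
from h import *
print(ctrl.get_obs())
```

```text
{'t': 3.7, 'qpos': array([-1.63753727e-01,  4.60004978e-01,  1.86889364e+00, -3.15717411e-05,
        8.12714406e-01, -2.06712639e+00]), 'qvel': array([ 1.23624174e-03,  1.45017749e-03, -4.79117876e-04, -4.82233838e-05,
       -2.95402861e-05,  8.22926178e-04]), 'joint_torque': array([ 3.70287046e-05, -5.00433290e+01, -2.07636470e+01, -3.47415567e-02,
        5.80830965e-02,  3.26449317e-04]), 'ee_pos': array([543.4020237 , -77.73395135, 117.65549046]), 'orientation': array([ 5.20034628e-01, -3.09822539e+00,  2.36958795e-05]), 'ft_force': array([-0.10253625,  0.06446032,  0.4151444 ]), 'moment': array([ 0.05035792, -0.06473742, -0.00610014]), 'grasp_force': 0.0, 'width': 24.966418270273465}
```

Request:
servo_tool --pt "0 0 0 0 0 0 -1" --pt "0 0 0 0 0 0 -1" --pt "0 0 0 0 0 0 -1" --pt "0 0 0 0 0 0 -1" --pt "0 0 0 0 0 0 -1"

```text
t: 4.12
ee_pos: [543.8, -78.5, 117.8]
orientation: [-0.52, 3.098, -0.002]
ft_force: [0.8, -4.6, -0.4]
width: 14.2
grasp_force: 30.0
```

Run:
```python
from h import *
o=ctrl.get_obs();print(o["ft_force"],o["moment"],o["grasp_force"],o["width"])
```

```text
[ 0.8411066  -4.60549375 -0.41380802] [-0.8750636  -0.27874012  0.01659393] 29.972184598445892 14.22577330561755
```

Request:
servo_tool --pt "0.03 -0.1 0.2 0 0 0 -1" --pt "0.03 -0.1 0.5 0 0 0 -1" --pt "0.03 -0.1 0.8 0 0 0 -1" --pt "0.03 -0.1 1.1 0 0 0 -1" --pt "0.03 -0.1 1.2 0 0 0 -1" --pt "0.03 -0.1 1.2 0 0 0 -1"

```text
t: 4.62
ee_pos: [543.7, -78.6, 130.2]
orientation: [-0.52, 3.098, 0.0]
ft_force: [-0.4, 0.5, 0.9]
width: 14.0
grasp_force: 30.0
```

Run:
```python
from h import *
o=ctrl.get_obs();print(o["ft_force"],o["moment"],o["grasp_force"],o["width"],o["ee_pos"])
snap("side","pics/e.png")
```

```text
[-0.42327196  0.54699982  0.87560467] [ 0.1179274  -0.09551927 -0.00417698] 29.984615743160248 13.991392827047006 [543.74532696 -78.62890226 130.15075469]
['image', 'fx', 'fy', 'cx', 'cy', 'extrinsics']
```

Request:
servo_tool --pt "0 0 0 0 0 -3 -1" --pt "0 0 0 0 0 -8 -1" --pt "0 0 0 0 0 -13 -1" --pt "0 0 0 0 0 -18 -1" --pt "0 0 0 0 0 -20 -1" --pt "0 0 0 0 0 -20 -1"

```text
t: 5.17
ee_pos: [543.7, -78.2, 130.0]
orientation: [-0.028, -3.141, -0.001]
ft_force: [-0.3, 2.5, 1.9]
width: 13.5
grasp_force: 30.0
```

Run:
```python
from h import *
o=ctrl.get_obs();print(o["ft_force"],o["moment"],o["grasp_force"],o["width"],o["ee_pos"])
```

```text
[-0.29814976  2.45463822  1.87162333] [ 0.65771769 -0.12698759 -0.01153504] 29.99159574508667 13.498645509873176 [543.6585686  -78.16458699 130.04390025]
```

Request:
servo_tool --pt "0 0.05 0 0 0 -4 -1" --pt "0 0.05 0 0 0 -9 -1" --pt "0 0.05 0 0 0 -14 -1" --pt "0 0.05 0 0 0 -19 -1" --pt "0 0.05 0 0 0 -24 -1" --pt "0 0.05 0 0 0 -29 -1" --pt "0 0.05 0 0 0 -34 -1" --pt "0 0.05 0 0 0 -38 -1" --pt "0 0.05 0 0 0 -39 -1" --pt "0 0.05 0 0 0 -39 -1"

```text
t: 6.0
ee_pos: [544.1, -77.3, 130.0]
orientation: [1.073, 2.952, 0.003]
ft_force: [0.9, 5.4, 2.1]
width: 13.5
grasp_force: 30.0
```

Run:
```python
from h import *
o=ctrl.get_obs();print(o["ft_force"],o["moment"],o["grasp_force"],o["width"],o["ee_pos"])
snap("wrist","pics/f.png")
im=cv2.imread("pics/f.png"); cv2.imwrite("pics/f2.png",cv2.resize(im[80:300,150:410],None,fx=3,fy=2.7,interpolation=cv2.INTER_CUBIC))
```

```text
[0.92050843 5.39870209 2.11567524] [ 1.14609088 -0.38312452 -0.03792275] 29.99575048685074 13.483486786755718 [544.10373755 -77.26754339 130.02876269]
['image', 'fx', 'fy', 'cx', 'cy', 'tool_from_camera']
```

View pics/f2.png

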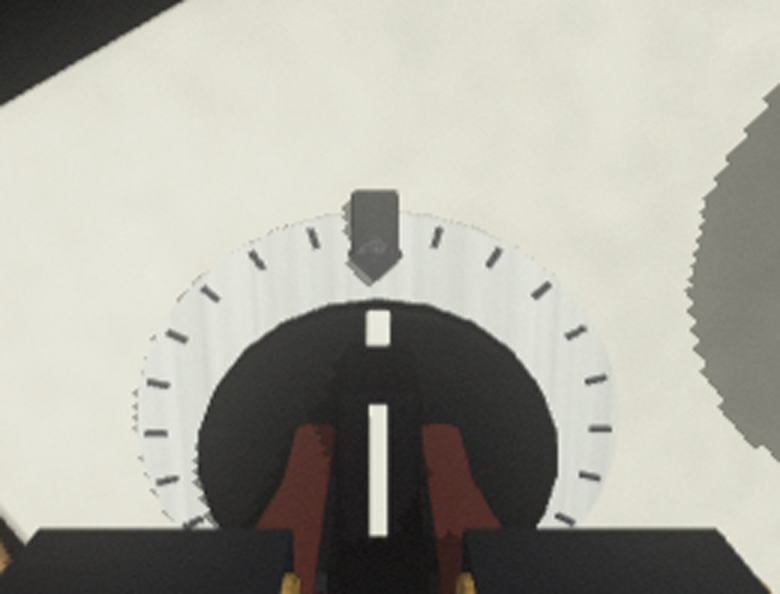

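Request:
servo_tool --pt "0 0.09 -0.15 0 0 0 -1" --pt "0 0.09 -0.3 0 0 0 -1" --pt "0 0.09 -0.4 0 0 0 -1" --pt "0 0.09 -0.5 0 0 0 -1" --pt "0 0.09 -0.56 0 0 0 -1" --pt "0 0.09 -0.56 0 0 0 -1" --pt "0 0.09 -0.56 0 0 0 -1"

```text
t: 6.63
ee_pos: [544.1, -77.2, 124.2]
orientation: [1.073, 2.952, 0.001]
ft_force: [1.2, 4.9, 5.4]
width: 13.7
grasp_force: 30.0
```

Run:
```python
from h import *
o=ctrl.get_obs();print(o["ft_force"],o["moment"],o["grasp_force"],o["width"],o["ee_pos"])
```

```text
[1.18054092 4.85642384 5.42351074] [ 0.72908084 -0.48558281 -0.02165989] 29.99530792236328 13.731255772131064 [544.07610102 -77.18507664 124.24461293]
```

Request:
servo_tool --pt "0 0 -0.04 0 0 0 -1" --pt "0 0 -0.08 0 0 0 -1" --pt "0 0 -0.08 0 0 0 -1" --pt "0 0 -0.08 0 0 0 -1"

```text
t: 6.97
ee_pos: [544.1, -77.2, 123.7]
orientation: [1.073, 2.952, 0.001]
ft_force: [0.9, 4.1, 5.8]
width: 13.9
grasp_force: 30.0
```

Run:
```python
from h import *
o=ctrl.get_obs();print(o["ft_force"],o["moment"],o["grasp_force"],o["width"],o["ee_pos"])
```

```text
[0.94017355 4.05913435 5.78983898] [ 0.7508367  -0.37195951 -0.04673644] 29.995848834514618 13.886766791655495 [544.07342663 -77.17444543 123.6862842 ]
```

Request:
servo_tool --pt "0 0 -0.03 0 0 0 -1" --pt "0 0 -0.06 0 0 0 -1" --pt "0 0 -0.06 0 0 0 -1" --pt "0 0 -0.06 0 0 0 -1"

```text
t: 7.3
ee_pos: [544.1, -77.2, 123.3]
orientation: [1.073, 2.952, 0.001]
ft_force: [-0.5, 5.5, 8.6]
width: 13.7
grasp_force: 30.0
```

Run:
```python
from h import *
o=ctrl.get_obs();print(o["ft_force"],o["moment"],o["grasp_force"],o["width"],o["ee_pos"])
```

```text
[-0.50157504  5.49108452  8.62063593] [ 0.7609679  -0.15474405 -0.03149332] 29.99612867832184 13.689227319464187 [544.07652876 -77.19469791 123.26242725]
```

Request:
servo_tool --pt "0 0 0.25 0 0 0 -1" --pt "0 0 0.25 0 0 -2.4 -1" --pt "0 0 0.25 0 0 -2.4 -1" --pt "0 0 0.1 0 0 -2.4 -1" --pt "0 0 0 0 0 -2.4 -1" --pt "0 0 0 0 0 -2.4 -1" --pt "0 0 0 0 0 -2.4 -1"

```text
t: 7.88
ee_pos: [544.1, -77.1, 123.0]
orientation: [1.134, 2.929, 0.001]
ft_force: [1.1, 5.4, 6.9]
width: 13.8
grasp_force: 30.0
```

Request:
servo_tool --pt "0 0 0.25 0 0 0 -1" --pt "0 0 0.25 0 0 -2.4 -1" --pt "0 0 0.25 0 0 -2.4 -1" --pt "0 0 0.1 0 0 -2.4 -1" --pt "0 0 0 0 0 -2.4 -1" --pt "0 0 0 0 0 -2.4 -1" --pt "0 0 0 0 0 -2.4 -1"

```text
t: 8.47
ee_pos: [544.1, -77.1, 123.0]
orientation: [1.196, 2.905, 0.001]
ft_force: [-0.0, 6.1, 6.7]
width: 14.2
grasp_force: 30.0
```

Request:
servo_tool --pt "0 0 0.25 0 0 0 -1" --pt "0 0 0.25 0 0 -2.4 -1" --pt "0 0 0.25 0 0 -2.4 -1" --pt "0 0 0.1 0 0 -2.4 -1" --pt "0 0 0 0 0 -2.4 -1" --pt "0 0 0 0 0 -2.4 -1" --pt "0 0 0 0 0 -2.4 -1"

```text
t: 9.05
ee_pos: [544.2, -77.1, 123.1]
orientation: [1.256, 2.879, 0.001]
ft_force: [1.3, 5.5, 6.8]
width: 14.0
grasp_force: 30.0
```

Request:
servo_tool --pt "0 0 0.25 0 0 0 -1" --pt "0 0 0.25 0 0 -2.4 -1" --pt "0 0 0.25 0 0 -2.4 -1" --pt "0 0 0.1 0 0 -2.4 -1" --pt "0 0 0 0 0 -2.4 -1" --pt "0 0 0 0 0 -2.4 -1" --pt "0 0 0 0 0 -2.4 -1"

```text
t: 9.63
ee_pos: [544.2, -77.0, 123.1]
orientation: [1.316, 2.852, 0.001]
ft_force: [1.5, 6.2, 6.0]
width: 13.9
grasp_force: 30.0
```

Request:
servo_tool --pt "0 0 0.25 0 0 0 -1" --pt "0 0 0.25 0 0 -1.6 -1" --pt "0 0 0.25 0 0 -1.6 -1" --pt "0 0 0.1 0 0 -1.6 -1" --pt "0 0 -0.05 0 0 -1.6 -1" --pt "0 0 -0.05 0 0 -1.6 -1" --pt "0 0 -0.05 0 0 -1.6 -1"

```text
t: 10.22
ee_pos: [544.3, -77.0, 122.6]
orientation: [1.356, 2.833, 0.001]
ft_force: [1.6, 5.7, 6.5]
width: 13.8
grasp_force: 30.0
```

Request:
servo_tool --pt "0 0 0.3 0 0 0 -1" --pt "0 0 0.3 0 0 6 -1" --pt "0 0 0.3 0 0 12 -1" --pt "0 0 0.3 0 0 13.6 -1" --pt "0 0 0.1 0 0 13.6 -1" --pt "0 0 0 0 0 13.6 -1" --pt "0 0 0 0 0 13.6 -1" --pt "0 0 0 0 0 13.6 -1"

```text
t: 10.88
ee_pos: [544.0, -77.2, 122.5]
orientation: [1.012, 2.973, 0.0]
ft_force: [0.6, 4.8, 7.2]
width: 13.9
grasp_force: 30.0
```

Request:
servo_tool --pt "0 0 0.3 0 0 0 -1" --pt "0 0 0.3 0 0 2.4 -1" --pt "0 0 0.3 0 0 2.4 -1" --pt "0 0 0.1 0 0 2.4 -1" --pt "0 0 0 0 0 2.4 -1" --pt "0 0 0 0 0 2.4 -1" --pt "0 0 0 0 0 2.4 -1"

```text
t: 11.47
ee_pos: [544.0, -77.3, 121.9]
orientation: [0.95, 2.994, 0.0]
ft_force: [2.7, 4.2, 1.7]
width: 13.9
grasp_force: 30.0
```

Request:
servo_tool --pt "0 0 0.3 0 0 0 -1" --pt "0 0 0.3 0 0 2.4 -1" --pt "0 0 0.3 0 0 2.4 -1" --pt "0 0 0.1 0 0 2.4 -1" --pt "0 0 0 0 0 2.4 -1" --pt "0 0 0 0 0 2.4 -1" --pt "0 0 0 0 0 2.4 -1"

```text
t: 12.05
ee_pos: [543.9, -77.4, 121.8]
orientation: [0.887, 3.013, 0.0]
ft_force: [3.5, 3.1, -1.6]
width: 13.8
grasp_force: 30.0
```

Request:
servo_tool --pt "0 0 0.3 0 0 0 -1" --pt "0 0 0.3 0 0 2.4 -1" --pt "0 0 0.3 0 0 2.4 -1" --pt "0 0 0.1 0 0 2.4 -1" --pt "0 0 0 0 0 2.4 -1" --pt "0 0 0 0 0 2.4 -1" --pt "0 0 0 0 0 2.4 -1"

```text
t: 12.63
ee_pos: [543.8, -77.4, 122.1]
orientation: [0.823, 3.032, -0.0]
ft_force: [3.8, 2.5, -0.3]
width: 13.9
grasp_force: 30.0
```

Request:
servo_tool --pt "0 0 0.3 0 0 0 -1" --pt "0 0 0.3 0 0 2.0 -1" --pt "0 0 0.3 0 0 2.0 -1" --pt "0 0 0.1 0 0 2.0 -1" --pt "0 0 0 0 0 2.0 -1" --pt "0 0 0 0 0 2.0 -1" --pt "0 0 0 0 0 2.0 -1"

```text
t: 13.22
ee_pos: [543.8, -77.4, 122.7]
orientation: [0.771, 3.045, -0.0]
ft_force: [1.5, 3.5, 6.7]
width: 14.0
grasp_force: 30.0
```

Request:
servo_tool --pt "0 0 0.3 0 0 0 -1" --pt "0 0 0.5 0 0 0 -1" --pt "0 0 0.5 0 0 -4.4 -1" --pt "0 0 0.5 0 0 -4.4 -1" --pt "0 0 0.3 0 0 -4.4 -1" --pt "0 0 0.1 0 0 -4.4 -1" --pt "0 0 0 0 0 -4.4 -1" --pt "0 0 0 0 0 -4.4 -1" --pt "0 0 0 0 0 -4.4 -1"

```text
t: 13.97
ee_pos: [543.9, -77.3, 121.9]
orientation: [0.885, 3.014, 0.0]
ft_force: [4.9, 2.8, 1.0]
width: 14.0
grasp_force: 30.0
```

Request:
servo_tool --pt "0 0 -0.04 0 0 0 -1" --pt "0 0 -0.06 0 0 0 -1" --pt "0 0 -0.06 0 0 0 -1"

```text
t: 14.22
ee_pos: [543.9, -77.3, 121.5]
orientation: [0.885, 3.014, 0.0]
ft_force: [4.8, 2.3, 0.5]
width: 13.9
grasp_force: 30.0
```

Run:
```python
from h import *
o=ctrl.get_obs();print(o["ft_force"],o["moment"],o["grasp_force"],o["width"],o["ee_pos"])
```

```text
[4.75218482 2.27304426 0.47431415] [ 0.65013706 -1.01087838 -0.02746846] 30.000097453594208 13.943713579239063 [543.88647895 -77.32848476 121.50614268]
```

Request:
servo_tool --pt "0 0 -0.08 0 0 0 -1" --pt "0 0 -0.16 0 0 0 -1" --pt "0 0 -0.2 0 0 0 -1" --pt "0 0 -0.2 0 0 0 -1"

```text
t: 14.55
ee_pos: [543.9, -77.3, 119.5]
orientation: [0.885, 3.014, 0.0]
ft_force: [3.7, 2.6, 1.9]
width: 13.9
grasp_force: 30.0
```

Request:
servo_tool --pt "0 0 -0.08 0 0 0 -1" --pt "0 0 -0.14 0 0 0 -1" --pt "0 0 -0.18 0 0 0 -1" --pt "0 0 -0.18 0 0 0 -1" --pt "0 0 -0.18 0 0 0 -1"

```text
t: 14.97
ee_pos: [543.9, -77.3, 117.8]
orientation: [0.885, 3.014, 0.0]
ft_force: [4.6, 3.8, 1.7]
width: 13.8
grasp_force: 30.0
```

Request:
servo_tool --pt "0 0 -0.03 0 0 0 -1" --pt "0 0 -0.05 0 0 0 -1" --pt "0 0 -0.05 0 0 0 -1" --pt "0 0 -0.05 0 0 0 -1"

```text
t: 15.3
ee_pos: [543.9, -77.4, 117.7]
orientation: [0.885, 3.014, 0.0]
ft_force: [2.6, 4.0, 7.5]
width: 13.4
grasp_force: 30.0
```

Request:
servo_tool --pt "0 0 -0.03 0 0 0 -1" --pt "0 0 -0.04 0 0 0 -1" --pt "0 0 -0.04 0 0 0 -1" --pt "0 0 -0.04 0 0 0 -1"

```text
t: 15.63
ee_pos: [543.9, -77.3, 117.7]
orientation: [0.885, 3.014, 0.0]
ft_force: [2.9, 3.3, 9.3]
width: 13.5
grasp_force: 30.0
```

Request:
servo_tool --pt "0 0 0 0 0 0 -0.2" --pt "0 0 0 0 0 0 0" --pt "0 0 0 0 0 0 0" --pt "0 0 0 0 0 0 0" --pt "0 0 0 0 0 0 0" --pt "0 0 0 0 0 0 0" --pt "0 0 2 0 0 0 0" --pt "0 0 5 0 0 0 0" --pt "0 0 9 0 0 0 0" --pt "0 0 13 0 0 0 0" --pt "0 0 15 0 0 0 0" --pt "0 0 15 0 0 0 0"

```text
t: 16.63
ee_pos: [546.4, -77.8, 272.2]
orientation: [0.883, 3.006, 0.002]
ft_force: [0.8, -0.7, 0.1]
width: 43.6
grasp_force: 0.0
```

Run:
```python
from h import *
snap("wrist","pics/g.png")
```

```text
['image', 'fx', 'fy', 'cx', 'cy', 'tool_from_camera']
```

View pics/g.png

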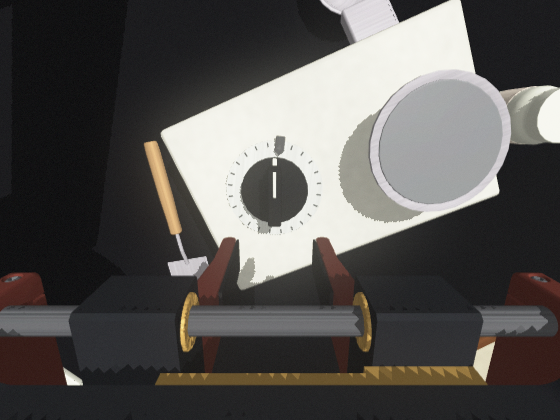

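The dial is released with its pointer at about (275,160), just to the left of the lug at (279,147). It sits about 7° short of the arrow, in the notch and at home height. The other objects have not moved.

```bash
python3 -c "
from workcell import ctrl
print(ctrl.close_job())"
```

```text
the job is handed in; nothing more can be done
None
```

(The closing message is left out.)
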